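# Rebuild the shade row of shoe-cream jars

### The job

The wooden six-bay shade tray on the cobbler's bench has its white cream jar at one end and its black one at the other. Put the four loose jars of shoe cream back into the empty bays so that the row runs step by step from light to dark from the white jar to the black one, each jar standing upright in the middle of its own bay. They are glass: set them down, do not drop them, and leave the white and black jars standing where they are.

Things in the scene. Friction and masses are not known exactly. Their poses are not given: they have to be found in the camera images.
- jar_sand: Pale sand/beige jar, lightest of the four loose ones. Round glass jar of shoe cream, 44 mm across, 56 mm high, 80 to 150 g; glass and lid show the shade, a pale paper band runs round the lower half. Origin: centre of the underside, z up. Starts upright on the bench between robot and tray, the four in any order.
- jar_tan: Orange-tan jar, second lightest of the four loose ones. Round glass jar of shoe cream, 44 mm across, 56 mm high, 80 to 150 g; glass and lid show the shade, a pale paper band runs round the lower half. Origin: centre of the underside, z up. Starts upright on the bench between robot and tray, the four in any order.
- jar_chestnut: Red-brown jar, second darkest of the four loose ones. Round glass jar of shoe cream, 44 mm across, 56 mm high, 80 to 150 g; glass and lid show the shade, a pale paper band runs round the lower half. Origin: centre of the underside, z up. Starts upright on the bench between robot and tray, the four in any order.
- jar_dark: Very dark brown jar, darkest of the four loose ones (lighter than the black one). Round glass jar of shoe cream, 44 mm across, 56 mm high, 80 to 150 g; glass and lid show the shade, a pale paper band runs round the lower half. Origin: centre of the underside, z up. Starts upright on the bench between robot and tray, the four in any order.
- bay_1: Empty bay of the wooden tray, 62 mm square inside, grey felt floor, walls 4 mm thick and 14 mm above the bench; the first of the four, next to an end bay: the tray is a fixed straight row of six bays, 400 mm long (420 with its end blocks), 70 mm wide; the two end bays hold the white and the black jar. Origin: middle of the felt, 6 mm above the bench; y along the row from bay 1 to bay 4, x across it, z up.
- bay_2: Empty bay of the wooden tray, 62 mm square inside, grey felt floor, walls 4 mm thick and 14 mm above the bench; 66 mm from bay 1 and from bay 3. Jars in neighbouring bays leave about 22 mm between them; before and behind the row there is room for fingers. Origin: middle of the felt, 6 mm above the bench; y along the row from bay 1 to bay 4, x across it, z up.
- bay_3: Empty bay of the wooden tray, 62 mm square inside, grey felt floor, walls 4 mm thick and 14 mm above the bench; 66 mm from bay 2 and from bay 4. Origin: middle of the felt, 6 mm above the bench; y along the row from bay 1 to bay 4, x across it, z up.
- bay_4: Empty bay of the wooden tray, 62 mm square inside, grey felt floor, walls 4 mm thick and 14 mm above the bench; the last of the four, next to the other end bay. Origin: middle of the felt, 6 mm above the bench; y along the row from bay 1 to bay 4, x across it, z up.
- jar_white: White jar. Round glass jar of shoe cream, 44 mm across, 56 mm high, 80 to 150 g; glass and lid show the shade, a pale paper band runs round the lower half. Origin: centre of the underside, z up. Stands loose in one of the two end bays, 66 mm beyond bay 1 or bay 4; which end changes. Not to be moved.
- jar_black: Black jar. Round glass jar of shoe cream, 44 mm across, 56 mm high, 80 to 150 g; glass and lid show the shade, a pale paper band runs round the lower half. Origin: centre of the underside, z up. Stands loose in the other end bay of the tray. Not to be moved.
Things that resemble listed ones, but are neither listed nor needed, are in the scene too. Leave any green look-alike of the jar_chestnut alone.

How it is judged:
At the end, for the whole second after the job is handed in: From the white jar on, the sand, tan, chestnut and dark brown jars stand in bays one to four: each within 13 mm of its bay's middle, within 4 mm of felt height, upright within 0.08 rad, released, at rest; the white and black jars upright within 20 mm of where they were (angle between each of jar_sand, jar_tan, jar_chestnut, jar_dark, jar_white, jar_black's own z axis and vertical below 0.08 rad and linear speed of each of jar_sand, jar_tan, jar_chestnut, jar_dark, jar_white, jar_black below 0.02 m/s and contact force between the fingers and jar_sand below 0.05 N and contact force between the fingers and jar_tan below 0.05 N and contact force between the fingers and jar_chestnut below 0.05 N and contact force between the fingers and jar_dark below 0.05 N and contact force between the fingers and jar_white below 0.05 N and contact force between the fingers and jar_black below 0.05 N and distance of each of jar_white, jar_black from where it was at the start of the episode below 0.02 m and ((horizontal distance between jar_white and bay_1 below 0.1 m and horizontal distance between jar_black and bay_4 below 0.1 m and horizontal distance between jar_sand and bay_1 below 0.013 m and z of jar_sand in the frame of bay_1 between -0.004 and 0.004 m and horizontal distance between jar_tan and bay_2 below 0.013 m and z of jar_tan in the frame of bay_2 between -0.004 and 0.004 m and horizontal distance between jar_chestnut and bay_3 below 0.013 m and z of jar_chestnut in the frame of bay_3 between -0.004 and 0.004 m and horizontal distance between jar_dark and bay_4 below 0.013 m and z of jar_dark in the frame of bay_4 between -0.004 and 0.004 m) or (horizontal distance between jar_white and bay_4 below 0.1 m and horizontal distance between jar_black and bay_1 below 0.1 m and horizontal distance between jar_sand and bay_4 below 0.013 m and z of jar_sand in the frame of bay_4 between -0.004 and 0.004 m and horizontal distance between jar_tan and bay_3 below 0.013 m and z of jar_tan in the frame of bay_3 between -0.004 and 0.004 m and horizontal distance between jar_chestnut and bay_2 below 0.013 m and z of jar_chestnut in the frame of bay_2 between -0.004 and 0.004 m and horizontal distance between jar_dark and bay_1 below 0.013 m and z of jar_dark in the frame of bay_1 between -0.004 and 0.004 m))); the robot touches nothing.
It fails at once if a loose jar is dropped (falls free from more than about 25 mm) ((linear speed of jar_sand above 0.7 m/s and contact force between the fingers and jar_sand below 0.05 N) or (linear speed of jar_tan above 0.7 m/s and contact force between the fingers and jar_tan below 0.05 N) or (linear speed of jar_chestnut above 0.7 m/s and contact force between the fingers and jar_chestnut below 0.05 N) or (linear speed of jar_dark above 0.7 m/s and contact force between the fingers and jar_dark below 0.05 N)).
It fails at once if the white jar is pushed out of its end bay or tipped (distance of jar_white from where it was at the start of the episode above 0.025 m or angle between jar_white's own z axis and vertical above 0.35 rad).
It fails at once if the black jar is pushed out of its end bay or tipped (distance of jar_black from where it was at the start of the episode above 0.025 m or angle between jar_black's own z axis and vertical above 0.35 rad).
It also fails if it takes over 96 s, if anything falls off the work surface, if the arm or the gripper's body presses on something with over 40 N, if the wrist force passes 120 N, or if a joint passes its speed limit or range.

### The arm

A 6-joint arm with a two-finger parallel gripper is mounted at the origin on the work surface. World frame = base frame: x ahead of the robot, y to its left, z up, the work surface at z = 0. Lengths are in m, angles in rad, forces in N, time in s.
With the tool pointing down it reaches from about 0.3 to 0.875 m from the base axis. Payload 6.4 kg.
Tool frame: the origin (TCP) lies midway between the tips of the shut fingers; the grasp point (between the pads) lies 19 mm behind it; z points along the fingers, y is the line along which they close (so a half turn about z gives the same grasp; the last joint's range is limited). The gripper opens to 88 mm and grips with 3 to 60 N. Pads are 18 mm wide; open, the fingers measure 123 mm over their backs; the gripper's body (75 mm by 187 mm) begins 45 mm behind the grasp point.
Start: joints at [-1.381, 0.181, 1.607, -0, 1.354, -0.206], TCP at [0.222, -0.531, 0.239] pointing down, gripper open.
Joint ranges: [-2.99, 2.99], [-0.89, 2.07], [0.3, 2.58], [-1.14, 4.28], [0, 2.63], [-3.12, 3.12]. Speed limits (rad/s): [2.57, 2.57, 3.01, 3.14, 3.14, 3.14].

### API

Orientations are given as a rotation vector (axis times angle).
In Python, from plant import arm, hand, imaging, order, monitor gives the robot as it stands. Calls block until the motion is done:
- arm.movep(position, orientation): joint-space move of the TCP to a pose.
- arm.move_straight(position, orientation=None, speed=0.15): straight line of the TCP; orientation=None keeps the orientation; speed is the mean speed in m/s.
- arm.move_j(angles): joint-space move.
- hand.command_gripper(opening, newtons=None): finger opening in m; newtons is the grip in N (None keeps the last); returns when the fingers have stopped.
- arm.pause(seconds).
- arm.ik(position, orientation): joint angles nearest the present ones, or None.
- imaging.grab_frame(name): name is "scene" or "top"; returns the picture (400x640x3 uint8, blue, green, red); there is no depth.
- imaging.camera_params(name): a dict with "fx", "fy", "cx", "cy" (pixels), "R" (3x3) and "t" (3): a world point X has camera coordinates R X + t. Camera axes: x right, y down, z forward; pixel columns grow to the right and rows downward; lengths in m; the calibration is good to about 2 mm. A picture is of the moment at which its call begins. camera_params takes no time and is no camera call.
A pose or a line that the arm cannot do raises arm.MotionError and nothing moves.
- order.close_job(): hands the job in; it is judged then, once.
Readings, each from a call of its own:
- monitor.get_t(): time.
- monitor.get_joint_pos(): joint angles.
- monitor.get_qvel(): joint speeds.
- monitor.get_joint_torque(): joint torques, N m.
- monitor.get_ee_pos(): TCP position.
- monitor.get_ee_rot(): TCP orientation.
- monitor.get_contact_force(): force on the tool from outside, world axes, zero at the start.
- monitor.get_torque(): the same for the moment, N m.
- monitor.get_opening(): finger opening in m.
- monitor.get_finger_force(): force on a finger pad.
Only numpy, scipy, OpenCV 4.12 (cv2) and the standard library are available. Lean on these libraries where they do the work, as an engineer would, in place of code of your own. Each camera call takes 0.05 s, during which the arm holds its last target. There are 200 camera calls.

## Working session

There is one attempt and no reset: what is moved stays moved. The work goes in short steps, each a Python script; the robot and the scene stay as the last script left them, time stands still between calls to the robot, and variables do not carry over. Pictures are saved under pics/ and viewed, at most 14 in all, crops included, and the job is handed in when it is done.

```bash
mkdir -p pics
python3 - <<'E'
from plant import arm, hand, imaging, order, monitor
import cv2
for n in("scene","top"):
    im=imaging.grab_frame(n); cv2.imwrite(f"pics/{n}0.png",im)
    print(n,imaging.camera_params(n))
print(monitor.get_t(),monitor.get_ee_rot())
E
```

```text
scene {'fx': 497.78760958782783, 'fy': 497.78760958782783, 'cx': 323.99349518926925, 'cy': 208.40893852643842, 'R': array([[-0.88911572,  0.45702256,  0.02456872],
       [ 0.23539027,  0.50265785, -0.8318212 ],
       [-0.39251071, -0.73380206, -0.55449966]]), 't': array([ 0.43656249, -0.05314657,  1.31818859])}
top {'fx': 368.1596495469206, 'fy': 368.1596495469206, 'cx': 312.1129540559205, 'cy': 199.18931856290507, 'R': array([[-0.01072648, -0.99977825, -0.01812137],
       [-0.99855566,  0.01166396, -0.0524456 ],
       [ 0.05264534,  0.01753264, -0.99845935]]), 't': array([-0.01488233,  0.47060128,  1.00455753])}
0.1 [-3.07874445e+00 -6.17337182e-01 -9.63334878e-07]
```

View pics/top0.png

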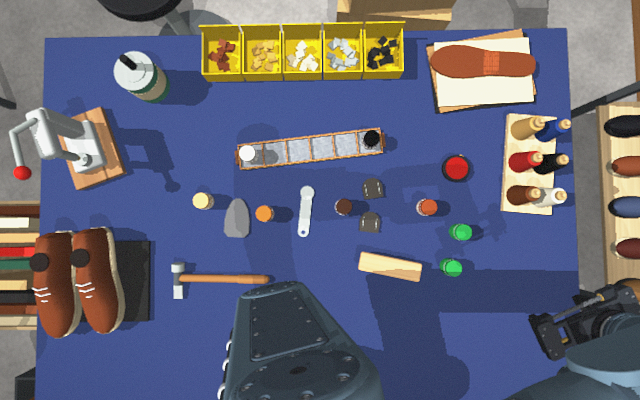

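View pics/scene0.png

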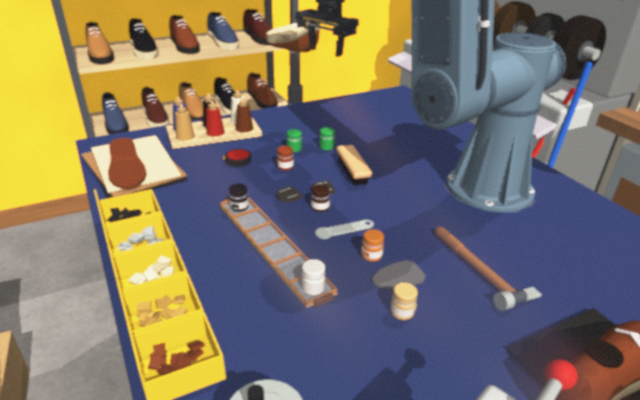

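Top view: white jar at (248,154), black at (371,139), with the tray between them. Loose jars: sand (203,200), tan (264,213), dark (344,207) and chestnut (428,207). Possible confusions for chestnut are the flat red tin (456,168) and the green jars (461,232) and (452,267). I'll check with one enlarged crop.

Run:
```python
import cv2
im=cv2.imread("pics/top0.png")
a=im[115:235,185:345]; b=im[115:235,320:480]
cv2.imwrite("pics/a.png",cv2.resize(a,None,fx=5,fy=5,interpolation=cv2.INTER_CUBIC))
cv2.imwrite("pics/b.png",cv2.resize(b,None,fx=5,fy=5,interpolation=cv2.INTER_CUBIC))
```

```text
(no output)
```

View pics/a.png

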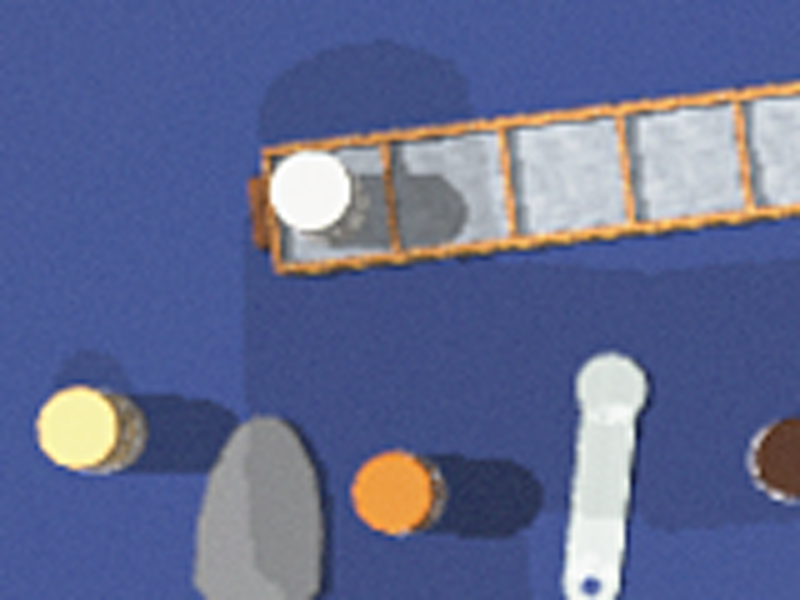

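View pics/b.png

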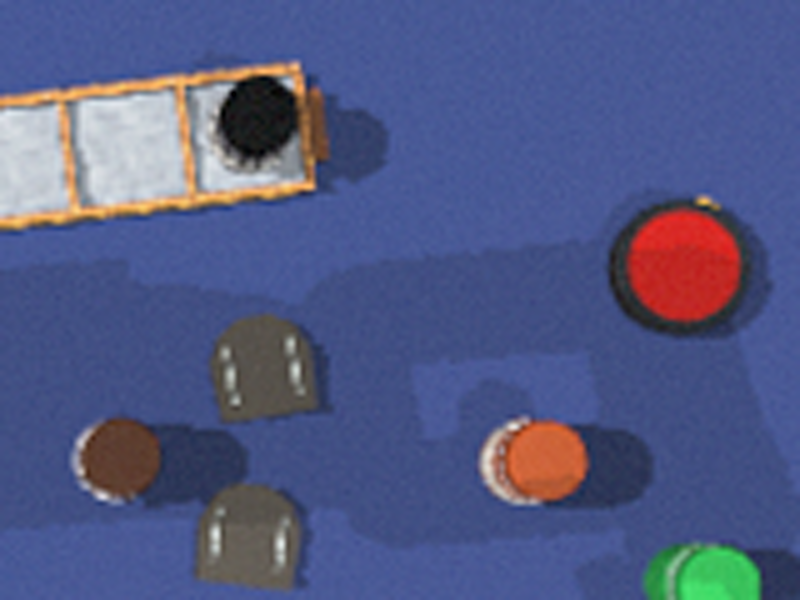

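```bash
cat > h.py <<'E'
from plant import arm, hand, imaging, order, monitor
import numpy as np, cv2
from scipy.spatial.transform import Rotation as Ro
def world(uv,z,cam="top"):
    p=imaging.camera_params(cam); R,t=p["R"],p["t"]
    d=R.T@[(uv[0]-p["cx"])/p["fx"],(uv[1]-p["cy"])/p["fy"],1]; c=-R.T@t
    return (c+d*(z-c[2])/d[2])[:2]
def px(X,cam):
    p=imaging.camera_params(cam); q=p["R"]@X+p["t"]
    return np.array([p["fx"]*q[0]/q[2]+p["cx"],p["fy"]*q[1]/q[2]+p["cy"]])
def crop(u,v,ox): return (ox+(u+.5)/5-.5, 115+(v+.5)/5-.5)
jar={k:world(crop(*c),.056) for k,c in dict(sand=(78,428,185),tan=(394,492,185),dark=(120,458,320),chestnut=(546,460,320)).items()}
white,black=world(crop(311,191,185),.062),world(crop(258,117,320),.062)
cor=[world(crop(*c),.014) for c in((263,150,185),(277,272,185),(300,65,320),(315,188,320))]
mid=np.mean(cor,axis=0); L=(cor[0]+cor[1])/2; Rr=(cor[2]+cor[3])/2
row=(Rr-L)/np.linalg.norm(Rr-L)             # white -> black
bay={k:mid+row*.066*(i-1.5) for i,k in enumerate(("sand","tan","chestnut","dark"))}
across=np.array([-row[1],row[0]])            # tool y
a=across if across[0]>0 else -across
def ori(s):
    y=np.array([*(s*a),0]); z=np.array([0,0,-1.]); return Ro.from_matrix(np.c_[np.cross(y,z),y,z]).as_rotvec()
E
python3 - <<'E'
from h import *
print(np.linalg.norm(Rr-L),np.linalg.norm(cor[0]-cor[1]),np.linalg.norm(cor[2]-cor[3]),row)
for n,p in (("white",white),("black",black)): d=p-mid; print(n,d@row,d@across)
for k in jar: print(k,jar[k].round(3),bay[k].round(3),np.hypot(*jar[k]),"scene lid px",px([*jar[k],.056],"scene").round(0))
for s in(1,-1):
    for k in jar:
        for P in(jar[k],bay[k]):
            for z in(.017,.17): 
                q=arm.ik([*P,z],ori(s)); print(s,k,z,None if q is None else np.round(q,2))
E
```

```text
0.39853249885343617 0.06899066221299947 0.06929044156930164 [ 0.10468305 -0.99450564]
white -0.16690812922169262 -0.0013089258120382765
black 0.16469826011849364 -0.0012186702498172008
sand [0.469 0.276] [0.601 0.084] 0.5443258735823322 scene lid px [406. 291.]
tan [0.433 0.108] [0.608 0.018] 0.44636959562530204 scene lid px [373. 236.]
dark [ 0.449 -0.104] [ 0.622 -0.113] 0.4604587261325745 scene lid px [320. 189.]
chestnut [ 0.445 -0.327] [ 0.615 -0.048] 0.5522725205440258 scene lid px [285. 150.]
1 sand 0.017 [ 0.31  0.42  1.81 -0.    0.91  0.21]
1 sand 0.17 [ 0.31  0.19  1.75 -0.    1.21  0.21]
1 sand 0.017 [-0.06  0.53  1.65 -0.    0.97 -0.16]
1 sand 0.17 [-0.06  0.32  1.58 -0.    1.24 -0.16]
1 tan 0.017 [-0.02  0.25  2.06 -0.    0.83 -0.13]
1 tan 0.17 [-0.02 -0.04  1.99 -0.    1.19 -0.13]
1 tan 0.017 [-0.17  0.53  1.64 -0.    0.97 -0.27]
1 tan 0.17 [-0.17  0.32  1.58 -0.    1.24 -0.27]
1 dark 0.017 [-0.49  0.27  2.03 -0.    0.84 -0.59]
1 dark 0.17 [-0.49 -0.    1.95 -0.    1.19 -0.59]
1 dark 0.017 [-0.37  0.57  1.58 -0.    0.99 -0.47]
1 dark 0.17 [-0.37  0.37  1.52 -0.    1.26 
[... 360 characters left out ...]
 -0.    0.97  2.98]
-1 sand 0.17 [-0.06  0.32  1.58 -0.    1.24  2.98]
-1 tan 0.017 [-0.02  0.25  2.06 -0.    0.83  3.01]
-1 tan 0.17 [-0.02 -0.04  1.99 -0.    1.19  3.01]
-1 tan 0.017 [-0.17  0.53  1.64 -0.    0.97  2.87]
-1 tan 0.17 [-0.17  0.32  1.58 -0.    1.24  2.87]
-1 dark 0.017 [-0.49  0.27  2.03 -0.    0.84  2.55]
-1 dark 0.17 [-0.49 -0.    1.95 -0.    1.19  2.55]
-1 dark 0.017 [-0.37  0.57  1.58 -0.    0.99  2.67]
-1 dark 0.17 [-0.37  0.37  1.52 -0.    1.26  2.67]
-1 chestnut 0.017 [-0.85  0.44  1.79 -0.    0.91  2.19]
-1 chestnut 0.17 [-0.85  0.2   1.73 -0.    1.21  2.19]
-1 chestnut 0.017 [-0.27  0.55  1.62 -0.    0.98  2.77]
-1 chestnut 0.17 [-0.27  0.34  1.56 -0.    1.25  2.77]
```

Sizes agree (398.5 × 69 mm tray, end jars ±165 mm from the middle), and the lids reproject onto the scene view. Chestnut goes first.

```bash
cat >> h.py <<'E'
O=ori(1)
def put(k):
    t=monitor.get_t(); j,b=jar[k],bay[k]
    hand.command_gripper(.086,15)
    arm.movep([*j,.13],O); arm.move_straight([*j,.017],speed=.12)
    hand.command_gripper(.0,15); w=monitor.get_opening()
    print(k,"grip",round(w,4))
    if not .038<w<.048: return print("bad grasp")
    arm.move_straight([*j,.13],speed=.12); arm.movep([*b,.13],O)
    print("held",round(monitor.get_opening(),4)); arm.move_straight([*b,.045],speed=.12)
    arm.move_straight([*b,.0245],speed=.03)
    print("F",np.round(monitor.get_contact_force(),1),"z",monitor.get_ee_pos()[2].round(4))
    hand.command_gripper(.075); arm.pause(.2)
    arm.move_straight([*b,.13],speed=.12); print("t",monitor.get_t(),monitor.get_t()-t)
E
python3 - <<'E'
from h import *
put("chestnut")
cv2.imwrite("pics/s1.png",imaging.grab_frame("scene"))
E
```

```text
chestnut grip 0.0435
held 0.0437
F [ 0.1 -0.2 -0.4] z 0.0245
t 9.2417 9.1417
```

View pics/s1.png

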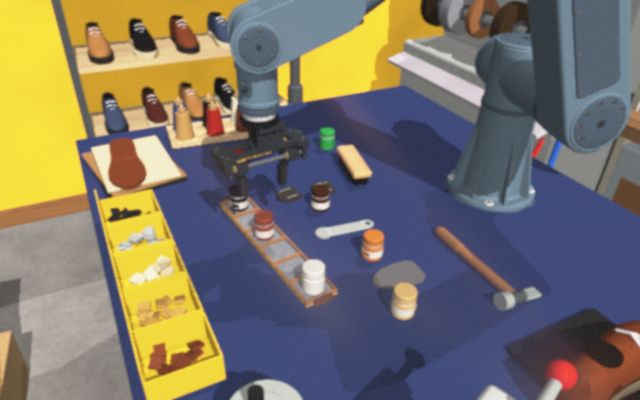

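Chestnut stands upright at (264,225) in the third bay from white, and nothing else moved. Next: dark, tan, sand.

Run:
```python
from h import *
for k in("dark","tan","sand"): put(k)
arm.movep([.40,.25,.25],O)
arm.move_j([1.2,*monitor.get_joint_pos()[1:]])
im=imaging.grab_frame("top"); cv2.imwrite("pics/s2.png",cv2.resize(im[110:220,190:430],None,fx=3.3,fy=3.3,interpolation=cv2.INTER_CUBIC))
cv2.imwrite("pics/s3.png",cv2.resize(imaging.grab_frame("scene")[160:330,180:420],None,fx=3,fy=3,interpolation=cv2.INTER_CUBIC))
for k in bay: q=px([*bay[k],.062],"top"); print(k,((q-[190,110]+.5)*3.3-.5).round(0))
print(monitor.get_t())
```

```text
dark grip 0.0437
held 0.0436
F [-0.3 -0.8 -1. ] z 0.0245
t 17.5667 8.275
tan grip 0.0437
held 0.0437
F [-0.   0.3 -0. ] z 0.0246
t 26.3083 8.741599999999998
sand grip 0.0437
held 0.0436
F [ 0.5  0.1 -1.3] z 0.0245
t 35.1833 8.875000000000004
sand [272. 131.]
tan [354. 121.]
chestnut [435. 111.]
dark [517. 102.]
37.9
```

View pics/s2.png

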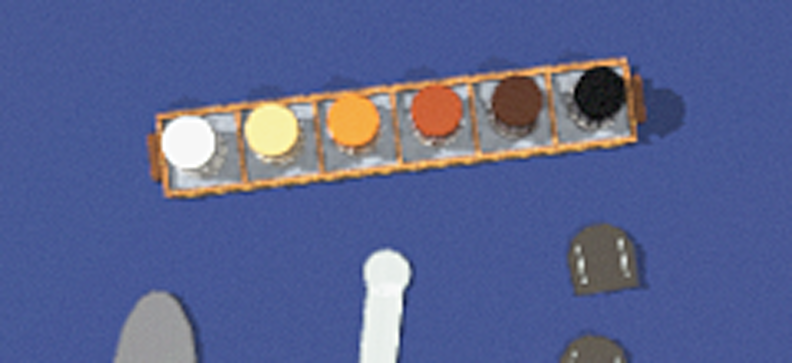

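View pics/s3.png

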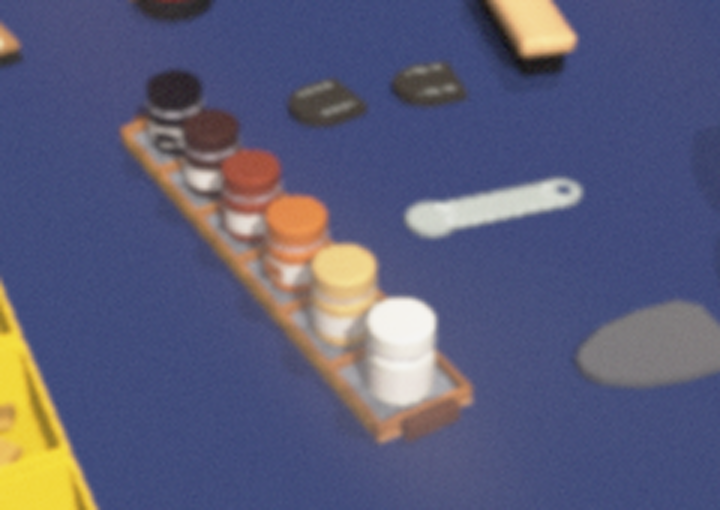

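The top crop shows lids at sand (271,129), tan (353,121), chestnut (437,111) and dark (517,101), each within 2 crop pixels (about 2 mm) of its predicted centre. All six jars stand upright and run from light to dark, and the arm is clear, so I'm handing in.

```bash
python3 -c "
from plant import order; print(order.close_job())"
```

```text
the job is handed in; nothing more can be done
None
```

The job is handed in: the final pictures show sand, tan, chestnut and dark upright in the four bays in order from white to black, each about 2 mm from centre, with the white and black jars still in their end bays (about 38 s used; the verdict itself was not returned).

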